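# Clamp the red-scarfed wooden figure in the sprung holder

### The arm

A 7-joint arm with a two-finger parallel gripper is mounted at the origin on the work surface. World frame = base frame: x ahead of the robot, y to its left, z up, the work surface at z = 0. Lengths are in m, angles in rad, forces in N, time in s.
With the tool pointing down it reaches from about 0.4 to 0.875 m from the base axis. Payload 19.3 kg.
Tool frame: the origin (TCP) lies midway between the tips of the shut fingers; the grasp point (between the pads) lies 19 mm behind it; z points along the fingers, y is the line along which they close (so a half turn about z gives the same grasp; the last joint's range is limited). The gripper opens to 85 mm and grips with 20 to 120 N. Pads are 22 mm wide; open, the fingers measure 114 mm over their backs; the gripper's body (76 mm by 85 mm) begins 54 mm behind the grasp point. The pads swing forward as they close: fully open they stand 13 mm farther back than shut.
Start: joints at [-1.219, 0.521, -0.036, 1.599, 0.021, 1.021, -0.113], TCP at [0.256, 0.57, 0.204] pointing down, gripper open.
Joint ranges: [-2.91, 2.91], [-0.3, 2.13], [-1.5, 1.42], [0.17, 2.43], [-1.26, 4.41], [0.16, 1.93], [-2.52, 2.52]. Speed limits (rad/s): [1.89, 1.89, 2.39, 2.39, 3.01, 3.01, 3.01].

### API

Orientations are given as a unit quaternion [x, y, z, w].
In Python, from plant import robot gives the robot as it stands. Calls block until the motion is done:
- robot.move_pose(position, orientation): joint-space move of the TCP to a pose.
- robot.move_l(position, attitude=None, max_speed=0.15, until_force=None): straight line of the TCP; attitude=None keeps the orientation; max_speed is the mean speed in m/s. With until_force (N) it stops when the force on the tool has changed by that much, and returns True; else False.
- robot.set_joints(angles): joint-space move.
- robot.set_gripper(opening, newtons=None): finger opening in m; newtons is the grip in N (None keeps the last); returns when the fingers have stopped.
- robot.dwell(seconds).
- robot.ik(position, orientation): joint angles nearest the present ones, or None.
- robot.get_image(name): name is "side" or "top"; returns (picture, depth): 384x512x3 uint8, red, green, blue; 384x512 float32, m along the optical axis (not along the pixel's ray), 0 where there is no reading.
- robot.camera_info(name): a dict with "K" (3x3 intrinsics, pixels), "eye" and "orientation" of the camera in the world. Camera axes: x right, y up, looking along -z (the intrinsics and any distortion apply to the point x, -y, -z); pixel columns grow to the right and rows downward; lengths in m; the calibration is good to about 2 mm. A picture is of the moment at which its call begins. camera_info takes no time and is no camera call.
A pose or a line that the arm cannot do raises robot.Unreachable and nothing moves.
- robot.sign_off(): hands the job in; it is judged then, once.
Readings, each from a call of its own:
- robot.read_t(): time.
- robot.read_qpos(): joint angles.
- robot.read_joint_vel(): joint speeds.
- robot.read_joint_efforts(): joint torques, N m.
- robot.read_ee_pos(): TCP position.
- robot.read_ee_rot(): TCP orientation.
- robot.read_ft_force(): force on the tool from outside, world axes, zero at the start.
- robot.read_wrist_torque(): the same for the moment, N m.
- robot.read_finger_gap(): finger opening in m.
- robot.read_grasp_force(): force on a finger pad.
Only numpy, scipy, OpenCV 4.12 (cv2) and the standard library are available. Lean on these libraries where they do the work, as an engineer would, in place of code of your own. Each camera call takes 0.05 s, during which the arm holds its last target. There are 200 camera calls.

### The job

Take the wooden figure with the red headscarf and press it upright, foot first, into the sprung holder with the orange jaws until its foot is fully home on the plate and the jaws have snapped shut round its ankle. Keep hold of it until they have, then let go. Leave the figure with the blue headscarf standing where it is.

Things in the scene. Friction and masses are not known exactly. Their poses are not given: they have to be found in the camera images.
- figure_red: Turned beech figure, upright and round about z, 112 mm tall, 60 g, red ball head and red collar. Origin: centre of its underside. Heights and diameters in mm: foot 22 at the bottom, 28 at 5 to 9; thin ankle 16 at 14 to 36; body 30 at 41 to 86; head 26 up to 112. Grip the body with the pads' middle about 70 mm up, so that the fingertips stay above the holder's jaws.
- figure_blue: The same figure with a blue head and blue collar, standing elsewhere; not wanted, it stays where it stands. Origin: centre of its underside.
- holder_seat (a point): Bright disc, the seat for the figure's underside, 18 mm above the table on a fixed dark base plate, 70 x 150 mm (x, y), yawed up to 0.4 rad. Two orange jaws face each other along its y: 24 mm wide, lips 16 to 22 mm above the seat, 14 mm apart at rest, flaring above to a mouth 38 mm wide, 43 mm above the seat. Green housings 52 to 72 mm from the seat along y, 30 mm high. Any figure yaw fits.
- jaw_left (a joint): Slide of the jaw on the holder's +y side, m: 0 shut (empty), growing outwards to 0.014; the other is its mirror image. Spring 2 N at rest plus 0.1 N per mm. The foot pressed down (5 to 15 N) spreads it to about 0.007; over the last 5 mm before the foot rests on the seat it snaps back to about 0.001, round the ankle.
Mind the look-alikes: they are no part of the job. Leave any yellow look-alike of the figure_blue alone.

How it is judged:
By the outcome, as a careful person would: the job done as asked, in the order asked, and still so for the second after the job is handed in, with the robot touching nothing.
It also fails if it takes over 45 s, if anything falls off the work surface, if the arm or the gripper's body presses on something with over 40 N, if the wrist force passes 120 N, or if a joint passes its speed limit or range.

## Working session

There is one attempt and no reset: what is moved stays moved. The work goes in short steps, each a Python script; the robot and the scene stay as the last script left them, time stands still between calls to the robot, and variables do not carry over. Pictures are saved under pics/ and viewed, at most 10 in all, crops included, and the job is handed in when it is done.

```bash
ls; mkdir -p pics
python3 - <<'E'
from plant import robot
import cv2, numpy as np
for n in("top","side"):
    p,d=robot.get_image(n); cv2.imwrite(f"pics/{n}0.png",p[:,:,::-1]); np.savez(f"{n}0.npz",p=p,d=d)
    print(n,robot.camera_info(n))
print(robot.read_t(),robot.read_ee_pos(),robot.read_ee_rot())
E
```

```text
pics
top {'K': array([[407.55357755,   0.        , 251.41256157],
       [  0.        , 407.55357755, 190.24635279],
       [  0.        ,   0.        ,   1.        ]]), 'eye': array([ 0.31186448, -0.0173471 ,  1.03272445]), 'orientation': array([ 0.07625296, -0.07551963, -0.6916224 ,  0.71424136])}
side {'K': array([[489.42380693,   0.        , 250.33870943],
       [  0.        , 489.42380693, 187.00484686],
       [  0.        ,   0.        ,   1.        ]]), 'eye': array([ 0.46498815, -0.77133379,  0.53754773]), 'orientation': array([ 0.48843514, -0.00847376, -0.02773497,  0.87211816])}
0.1 [0.25581348 0.56990706 0.20370391] [ 2.09381045e-01  9.77834004e-01 -4.85865354e-04 -5.58457221e-05]
```

View pics/top0.png

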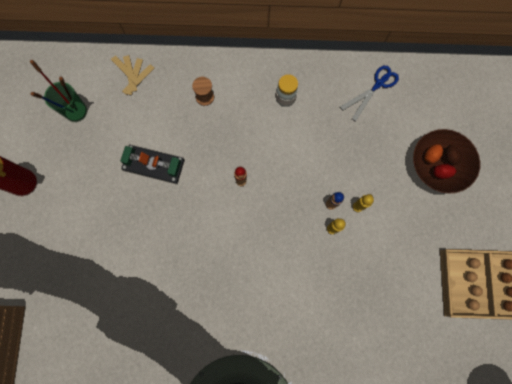

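View pics/side0.png

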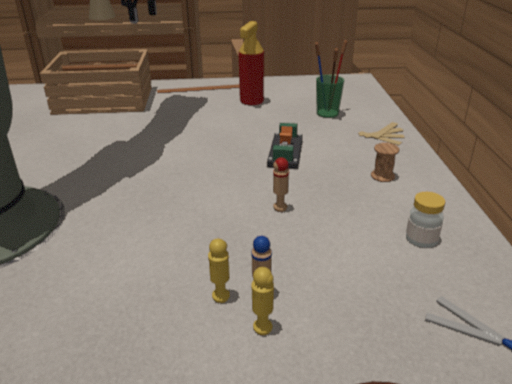

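Top view: red-headed wooden figure at about (240,173), holder at (152,163), blue figure at (337,198), and yellow look-alikes at (366,201) and (338,226). Other red things are the fruit in the bowl (445,172) and the dark red pot (15,177). In the side view red is at (281,165), the holder at (286,145), blue at (262,245), and yellow at (219,248) and (263,278). The red-headed figure on its own is the one I want. Next I'll take a crop and measure.

```bash
cat > h.py <<'E'
import numpy as np, cv2
from scipy.spatial.transform import Rotation as R
from plant import robot
def ray(n,uv):
    c=robot.camera_info(n);K=c["K"];uv=np.atleast_2d(np.asarray(uv,float))
    d=np.c_[(uv[:,0]-K[0,2])/K[0,0],-(uv[:,1]-K[1,2])/K[1,1],-np.ones(len(uv))]
    return np.array(c["eye"]),R.from_quat(c["orientation"]).apply(d)
def plane(n,uv,z):
    e,d=ray(n,uv); return e+d*((z-e[2])/d[:,2])[:,None]
def cloud(n,depth,uv):
    e,d=ray(n,uv); u=np.asarray(uv,int); return e+d*depth[u[:,1],u[:,0]][:,None]
def tri(a,b):
    (e1,d1),(e2,d2)=ray("top",a),ray("side",b); d1,d2=d1[0],d2[0]
    s=np.linalg.lstsq(np.c_[d1,-d2],e2-e1,rcond=None)[0]
    p,q=e1+s[0]*d1,e2+s[1]*d2; return (p+q)/2,np.linalg.norm(p-q)
def blob(p,hue,roi,smin=110,vmin=40):
    h=cv2.cvtColor(p,cv2.COLOR_RGB2HSV).astype(int); x0,y0,x1,y1=roi
    dh=np.abs((h[...,0]-hue+90)%180-90)
    m=(dh<8)&(h[...,1]>smin)&(h[...,2]>vmin); k=np.zeros_like(m);k[y0:y1,x0:x1]=1; m&=k
    return np.argwhere(m)[:,::-1]
E
python3 - <<'E'
from h import *
D={n:np.load(n+"0.npz") for n in("top","side")}
roi={"top":dict(red=(225,155,255,190),blue=(325,185,350,212),hold=(112,135,192,192)),"side":dict(red=(268,150,295,176),blue=(248,230,275,256),hold=(262,118,308,170))}
cs=[]
for n in D:
    x0,y0,x1,y1=roi[n]["hold"]; rx=roi[n]["red"]
    for r in (roi[n]["hold"],(rx[0]-15,rx[1]-10,rx[2]+15,rx[3]+45)):
        cs.append(cv2.resize(D[n]["p"][r[1]:r[3],r[0]:r[2]],(390,290),interpolation=cv2.INTER_CUBIC))
cv2.imwrite("pics/crop.png",np.vstack([np.hstack(cs[:2]),np.hstack(cs[2:])])[...,::-1])
for c,hue in(("red",0),("blue",115)):
    C={}
    for n in D:
        b=blob(D[n]["p"],hue,roi[n][c]); P=cloud(n,D[n]["d"],b); C[n]=(b.min(0)+b.max(0))/2
        print(c,n,len(b),b.min(0),b.max(0),b.mean(0),P.mean(0).round(4),P.min(0).round(3),P.max(0).round(3),"plane99",plane(n,C[n],.099).round(4))
    print(tri(C["top"],C["side"]))
for n in D:
    for nm,hue in(("green",75),("orange",10)):
        b=blob(D[n]["p"],hue,roi[n]["hold"],90,30)
        if len(b)<5: print(n,nm,len(b));continue
        m=np.zeros((384,512),np.uint8);m[b[:,1],b[:,0]]=1
        k,l,s,ce=cv2.connectedComponentsWithStats(m)
        for i in range(1,k):
            if s[i,4]>8:
                q=np.argwhere(l==i)[:,::-1];P=cloud(n,D[n]["d"],q);print(n,nm,s[i],ce[i].round(1),P.mean(0).round(4),"zmax",np.percentile(P[:,2],[5,50,95]).round(3))
E
```

```text
red top 79 [235 167] [245 179] [239.79746835 171.40506329] [0.5585 0.0156 0.1068] [0.546 0.003 0.081] [0.57  0.027 0.112] plane99 [[0.5567 0.0152 0.099 ]]
red side 157 [274 157] [288 175] [281.49681529 164.77070064] [0.5628 0.0237 0.0956] [ 0.547 -0.001  0.016] [0.595 0.179 0.114] plane99 [[0.5606 0.0125 0.099 ]]
(array([0.55913549, 0.01538453, 0.09690376]), np.float64(0.0037275616593479373))
blue top 66 [335 193] [342 201] [338.31818182 196.89393939] [ 0.5016 -0.2118  0.1223] [ 0.312 -0.224  0.102] [ 0.515 -0.017  1.033] plane99 [[ 0.5062 -0.2171  0.099 ]]
blue side 200 [254 236] [268 252] [261.01 243.83] [ 0.5059 -0.2238  0.1064] [ 0.496 -0.231  0.095] [ 0.516 -0.211  0.114] plane99 [[ 0.5065 -0.2149  0.099 ]]
(array([ 0.50616789, -0.21677308,  0.10042443]), np.float64(0.0004658143169416433))
top green [122 147  11  17 112] [126.3 154.9] [0.6057 0.3028 0.055 ] zmax [0.042 0.046 0.049]
top green [168 158  12  18 138] [173.3 166.3] [0.5824 0.1849 0.0461] zmax [0.04  0.047 0.05 ]
top orange [138 151  12  14 111] [143.4 157.9] [0.6025 0.2623 0.0444] zmax [0.017 0.047 0.06 ]
top orange [152 155   7  12  52] [155.1 160.6] [0.5958 0.2318 0.046 ] zmax [0.016 0.05  0.06 ]
side green [292 125   4  12  26] [293.8 130.2] [0.624  0.2951 0.0381] zmax [0.025 0.04  0.049]
side green [274 150  10   9  38] [277.9 153.8] [0.5733 0.1786 0.037 ] zmax [0.028 0.037 0.046]
side green [286 151   6   7  17] [289.5 153.2] [0.5982 0.1727 0.0406] zmax [0.032 0.042 0.046]
side green [284 153   6   7  15] [285.8 155.9] [0.5905 0.1751 0.0329] zmax [0.028 0.032 0.039]
side orange [279 126  14  18 192] [285.6 133.9] [0.5978 0.2443 0.0533] zmax [0.038 0.052 0.062]
side orange [273 157  15  13  52] [277.2 163.2] [0.561  0.0767 0.0704] zmax [0.015 0.099 0.106]
```

View pics/crop.png

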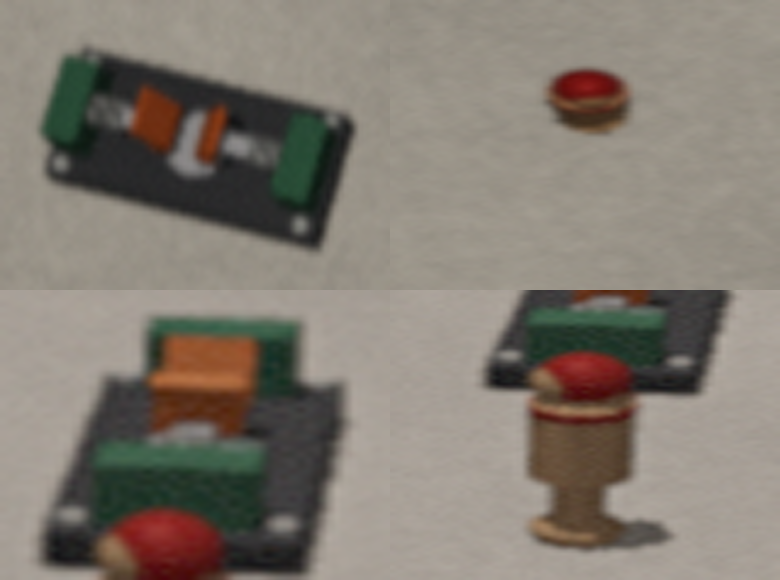

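The crop confirms the figure: a wooden body with a red head and collar, standing alone. The holder shows two green housings, orange jaws, a pale disc and four corner screws. I'll fix the holder from the screws and the plate outline.

Run:
```python
from h import *
D={n:np.load(n+"0.npz") for n in("top","side")}
def cen(n,g,r=3):
    p=D[n]["p"].astype(float).mean(2); x,y=map(int,np.round(g)); w=p[y-r:y+r+1,x-r:x+r+1].copy()
    w=np.clip(w-np.percentile(w,60),0,None); Y,X=np.mgrid[y-r:y+r+1,x-r:x+r+1]
    return np.array([(w*X).sum(),(w*Y).sum()])/w.sum()
sx,sy=80/390,57/290
g=[(112+a*sx-.5,135+b*sy-.5) for a,b in((60,162),(300,225),(335,120))]
c=np.array([cen("top",q,2) for q in g]); P=plane("top",c,.018); print(c.round(2),P.round(4))
print("edges",np.linalg.norm(P[1]-P[0]),np.linalg.norm(P[2]-P[1]),"mid",(P[0]+P[2])/2)
v=P[0]-P[1];print("yaw(y axis)",np.arctan2(-v[0],v[1]))
v=P[2]-P[1];print("yaw(x axis)",np.arctan2(v[1],v[0]))
sx,sy=46/390,52/290
g=[(262+a*sx-.5,118+(b-290)*sy-.5) for a,b in((72,515),(285,523))]
c=np.array([cen("side",q,2) for q in g]); Q=plane("side",c,.018); print(c.round(2),Q.round(4),np.linalg.norm(Q[0]-Q[1]))
# dark plate outline
for n,roi in(("top",(112,135,192,192)),("side",(262,118,308,170))):
    p=D[n]["p"].astype(int); x0,y0,x1,y1=roi
    s=p[...,0].copy(); m=((p.max(2)<75)|((p.max(2)-p.min(2))>45)).astype(np.uint8); k=np.zeros_like(m);k[y0:y1,x0:x1]=1
    if n=="side": k[155:,268:296]=0
    m*=k; cs,_=cv2.findContours(m,0,2); q=max(cs,key=cv2.contourArea)[:,0]
    for z in(0,.018):
        r=cv2.minAreaRect((plane(n,q,z)[:,:2]*1000).astype(np.float32)); print(n,z,r)
# seat disc
p=D["top"]["p"].astype(int); m=(p.min(2)>95)&(p.max(2)-p.min(2)<30); b=np.argwhere(m[150:172,142:163])[:,::-1]+[142,150]
print("disc",b.min(0),b.max(0),plane("top",[b.mean(0)],.018))
def blobs():pass
o=cv2.cvtColor(D["top"]["p"],cv2.COLOR_RGB2HSV)
print([robot.ik([.5585,.0150,z],[1,0,0,0]) for z in(.051,.2)])
```

```text
[[123.74 166.45]
 [173.05 178.81]
 [180.56 156.34]] [[0.5856 0.3184 0.018 ]
 [0.5569 0.189  0.018 ]
 [0.6175 0.1739 0.018 ]]
edges 0.13258387116252215 0.062421229043798196 mid [0.60155279 0.24616428 0.018     ]
yaw(y axis) -0.21780343815366232
yaw(x axis) -0.2440090458949358
[[269.83 157.64]
 [294.98 159.52]] [[0.5575 0.1977 0.018 ]
 [0.6125 0.1844 0.018 ]] 0.05665684484185901
top 0 ((600.864990234375, 252.90936279296875), (160.18434143066406, 70.5169677734375), 77.39578247070312)
top 0.018 ((595.82763671875, 248.19888305664062), (157.39236450195312, 69.28789520263672), 77.39579010009766)
side 0 ((606.5474243164062, 293.0015869140625), (222.4843292236328, 70.31839752197266), 78.21693420410156)
side 0.018 ((601.8072509765625, 257.3619079589844), (215.03431701660156, 67.96372985839844), 78.2168960571289)
disc [147 150] [162 168] [[0.60215724 0.24105447 0.018     ]]
[array([-0.5217776 ,  0.71733486,  0.56534238,  1.91453974, -0.59314358,
        0.68157546, -1.16434634]), array([-0.62754433,  0.51342009,  0.70742568,  1.80787702, -0.39807835,
        0.96740034, -1.32391792])]
```

Measured so far: figure at (0.559, 0.015), which matches its 99 mm head-centre height (97 mm triangulated). Holder seat is at about (0.6015, 0.246) with yaw about -0.22. The screw spacing (133 x 62 mm) fits the 150 x 70 mm plate. Now the grasp.

```bash
cat >> h.py <<'E'
YAW=-0.22
def quat(yaw=YAW): return (R.from_euler("z",yaw)*R.from_euler("x",np.pi)).as_quat()
def best_quat(p):
    c=[]
    for k in(0,np.pi):
        q=robot.ik(p,quat(YAW+k))
        if q is not None: c.append((np.abs(np.array(q)-robot.read_qpos()).max(),k))
    return quat(YAW+min(c)[1])
E
python3 - <<'E'
from h import *
p=robot.read_ee_pos(); robot.move_l([p[0],p[1],.28])
f=[.559,.015]; q=best_quat(f+[.2]); print(q)
robot.move_pose(f+[.2],q); print(robot.read_t(),robot.read_qpos().round(2))
robot.move_l(f+[.048],max_speed=.1,until_force=8)
print(robot.read_ee_pos(),robot.read_ft_force())
robot.set_gripper(0.02,80); print(robot.read_finger_gap(),robot.read_grasp_force())
robot.move_l(f+[.20]); print(robot.read_t(),robot.read_finger_gap(),robot.read_ee_pos(),robot.read_ft_force())
t=[.6015,.246]
robot.move_pose(t+[.125],q)
print(robot.read_t(),robot.read_ee_pos(),robot.read_ee_rot(),robot.ik(t+[.066],q))
o=[]
for n in("top","side"):
    im,d=robot.get_image(n); np.savez(n+"1.npz",p=im,d=d)
    c=im[110:210,90:223] if n=="top" else im[60:185,220:345]
    o.append(cv2.resize(c,(400,300) if n=="top" else (400,400),interpolation=cv2.INTER_CUBIC))
o[0]=cv2.copyMakeBorder(o[0],0,100,0,0,0)
cv2.imwrite("pics/held.png",np.hstack(o)[...,::-1])
E
```

```text
[ 9.93956098e-01 -1.09778301e-01 -6.72198224e-18  6.08622577e-17]
3.0333 [-0.64  0.52  0.73  1.81 -0.42  0.97 -1.53]
[0.55930931 0.01508934 0.04845553] [ 0.3870957  -0.3441701  -0.79381809]
0.02685137579005295 78.36738433688879
6.4583 0.026124412082933434 [0.55857921 0.015061   0.19926145] [-0.10380679 -0.52836097 -0.96832968]
7.4333 [0.60191413 0.24414478 0.12542363] [ 9.93856048e-01 -1.10679276e-01  3.11767687e-04  3.94409916e-04] [-0.84809449  0.81692447  0.59776588  1.6566672  -0.57708293  0.85116509
 -1.79746434]
```

View pics/held.png

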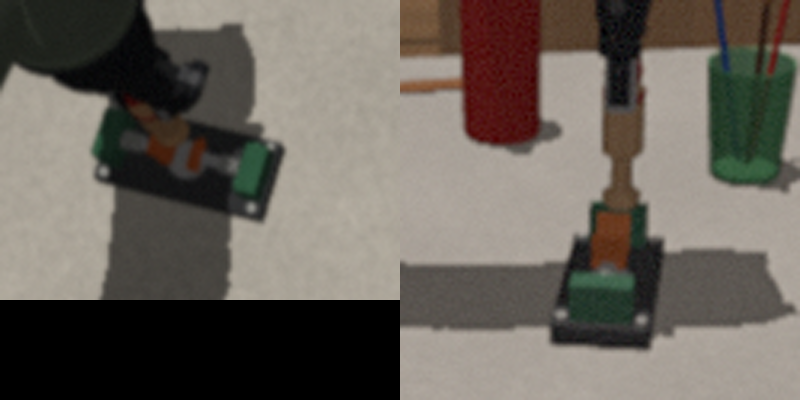

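Run:
```python
from h import *
def aty(uv,y):
    e,d=ray("side",uv); return (e+d*((y-e[1])/d[:,1])[:,None]).round(4)
px=lambda a,b:(220+(a-400)*.3125,60+b*.3125)
print("foot rim bottom/ widest/ankle top/body bottom, finger tip(near), body top",aty([px(620,208),px(620,198),px(620,158),px(620,150),px(620,110),px(620,88)],.244-.014))
im=np.load("side1.npz")["p"]
print(aty([px(603,130),px(642,130),px(601,198),px(639,198)],.244))
cv2.imwrite("pics/z.png",cv2.resize(im[60:130,260:320],(600,600),interpolation=cv2.INTER_CUBIC)[::,:,::-1])
print(robot.read_finger_gap(),robot.read_grasp_force(),robot.read_ee_pos(),robot.read_t())
```

```text
foot rim bottom/ widest/ankle top/body bottom, finger tip(near), body top [[0.6024 0.23   0.0817]
 [0.6022 0.23   0.0893]
 [0.6013 0.23   0.1191]
 [0.6012 0.23   0.125 ]
 [0.6003 0.23   0.1539]
 [0.5999 0.23   0.1694]]
[[0.5908 0.244  0.1344]
 [0.6179 0.244  0.1335]
 [0.5906 0.244  0.0835]
 [0.6176 0.244  0.0825]]
0.02657314126787567 78.7731045554392 [0.60212287 0.24405591 0.12579156] 7.5333
```

View pics/z.png

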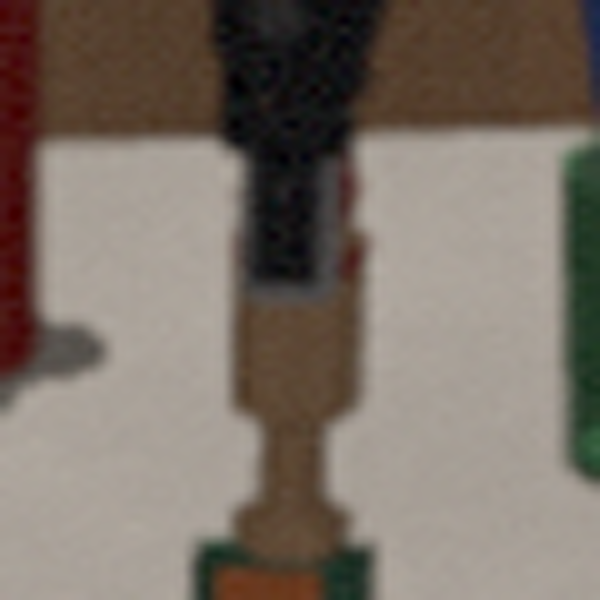

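Run:
```python
from h import *
d=np.load("side1.npz")["d"]; p=np.load("side1.npz")["p"]
for c in(286,288,292):
    uv=[(c,r) for r in range(70,122,2)]
    P=cloud("side",d,uv)
    print(c);[print(u[1],p[u[1],u[0]],x.round(3)) for u,x in zip(uv,P)]
```

```text
286
70 [17 15 19] [0.589 0.196 0.219]
72 [36 25 23] [ 0.695  1.028 -0.062]
74 [18 17 23] [0.59  0.202 0.209]
76 [13 14 11] [0.59  0.202 0.204]
78 [16 14 18] [0.59  0.206 0.199]
80 [25 21 23] [0.592 0.217 0.191]
82 [23 21 20] [0.592 0.219 0.186]
84 [18 17 17] [0.592 0.216 0.182]
86 [15 18 20] [0.592 0.218 0.177]
88 [19 23 21] [0.592 0.219 0.173]
90 [22 20 23] [0.593 0.22  0.168]
92 [36 33 32] [0.593 0.218 0.164]
94 [82 74 73] [0.593 0.222 0.158]
96 [94 77 57] [0.595 0.233 0.149]
98 [92 72 51] [0.595 0.23  0.146]
100 [97 78 60] [0.595 0.232 0.14 ]
102 [97 75 57] [0.595 0.233 0.135]
104 [95 73 56] [0.596 0.235 0.13 ]
106 [93 71 50] [0.595 0.232 0.127]
108 [93 74 55] [0.595 0.229 0.123]
110 [107  94  81] [0.597 0.24  0.114]
112 [108  93  81] [0.597 0.242 0.108]
114 [100  86  73] [0.597 0.242 0.103]
116 [102  87  74] [0.598 0.245 0.097]
118 [93 78 59] [0.597 0.24  0.094]
120 [88 65 48] [0.597 0.241 0.089]
288
70 [12 14 14] [0.592 0.192 0.22 ]
72 [16 13 16] [0.601 0.257 0.194]
74 [11 12 19] [0.594 0.204 0.208]
76 [17 17 26] [0.594 0.199 0.205]
78 [3 0 7] [0.594 0.201 0.201]
80 [22 23 23] [
[... 920 characters left out ...]
 [62 59 59] [0.605 0.221 0.185]
84 [70 64 65] [0.606 0.224 0.179]
86 [65 61 62] [0.606 0.226 0.174]
88 [67 64 64] [0.606 0.224 0.17 ]
90 [73 69 68] [0.606 0.224 0.166]
92 [72 70 67] [0.606 0.222 0.162]
94 [82 73 70] [0.606 0.223 0.157]
96 [93 73 56] [0.607 0.227 0.151]
98 [94 73 56] [0.607 0.227 0.147]
100 [94 74 56] [0.608 0.233 0.14 ]
102 [94 74 58] [0.608 0.231 0.136]
104 [94 72 56] [0.608 0.229 0.132]
106 [94 75 58] [0.608 0.23  0.127]
108 [91 70 51] [0.608 0.229 0.123]
110 [112 102  92] [0.61  0.237 0.114]
112 [121 111 100] [0.61  0.239 0.109]
114 [120 108  99] [0.611 0.242 0.103]
116 [120 107  99] [0.61  0.237 0.1  ]
118 [98 84 71] [0.61  0.238 0.095]
120 [84 68 50] [0.61  0.234 0.092]
```

The close-up shows the pads holding only the top of the body. Their lower edge is about 76 mm above the base (it should be about 59), and the figure sits about 1.5 mm to +x of the pad centre. I'll put it back on its old spot and regrip 17 mm lower.

Run:
```python
from h import *
q=quat()
robot.move_pose([.559,.015,.12],q)
print(robot.move_l([.559,.015,.046],max_speed=.05,until_force=4),robot.read_ee_pos(),robot.read_ft_force())
robot.set_gripper(.06); 
print(robot.move_l([.5603,.0153,.031],max_speed=.05,until_force=6),robot.read_ee_pos())
robot.set_gripper(.02,80); print(robot.read_finger_gap(),robot.read_grasp_force())
robot.move_l([.5603,.0153,.15])
t=[.6015,.246]
robot.move_pose(t+[.10],q); robot.dwell(.3)
print(robot.read_t(),robot.read_ee_pos(),robot.read_finger_gap(),robot.read_ft_force())
o=[]
for n in("top","side"):
    im,d=robot.get_image(n); np.savez(n+"2.npz",p=im,d=d)
    c=im[130:200,105:195] if n=="top" else im[75:165,250:320]
    o.append(cv2.resize(c,(400,311) if n=="top" else (400,514),interpolation=cv2.INTER_CUBIC))
o[0]=cv2.copyMakeBorder(o[0],0,514-311,0,0,0)
cv2.imwrite("pics/held2.png",np.hstack(o)[...,::-1])
```

```text
True [0.55932868 0.0149269  0.04847974] [0.23223789 0.71529354 9.37065463]
False [0.56011817 0.01511175 0.03068442]
0.027826976424504993 78.48508096241858
13.2917 [0.60176577 0.24523358 0.10032876] 0.027854354133957548 [-0.68745158  0.08682171 -0.3572648 ]
```

View pics/held2.png

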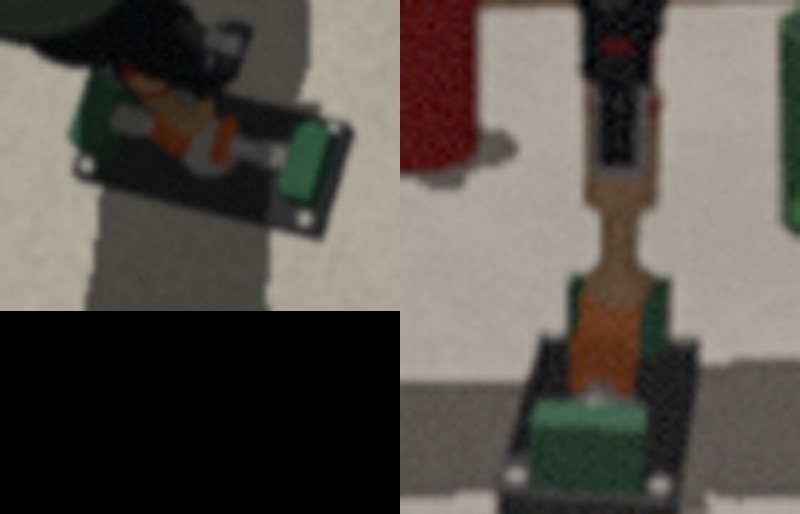

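Now the pads sit mid-body, with their lower edge around side crop y=178, and the foot is just above the jaws. I'll compare the foot with the seat in the same picture.

Run:
```python
from h import *
s=lambda a,b:(250+(a-400)*.175-.5,75+b*.175-.5); t=lambda a,b:(105+a*.225-.5,130+b*.225-.5)
def aty(uv,y):
    e,d=ray("side",uv); return (e+d*((y-e[1])/d[:,1])[:,None]).round(4)
print("fig side foot/ankle/body",aty([s(617,285),s(619,240),s(620,195)],.245))
print("disc side",plane("side",[s(601,390)],.018).round(4))
print("near screws side",plane("side",[s(516,475),s(659,485)],.016).round(4))
P=plane("top",[t(87,165),t(305,217),t(337,127)],.016);print("top screws",P.round(4),(P[0]+P[2])/2)
# orange components, side & top, with depth, original pictures
D=np.load("side0.npz"); b=blob(D["p"],10,(270,118,308,148),110,50)
P=cloud("side",D["d"],b); ok=(P[:,2]>.02)&(P[:,2]<.07); b,P=b[ok],P[ok]
print("far jaw side: x by row",[(r,b[b[:,1]==r,0].min(),b[b[:,1]==r,0].max(),P[b[:,1]==r].mean(0).round(3)) for r in range(126,144,2) if (b[:,1]==r).any()])
D=np.load("top0.npz");b=blob(D["p"],10,(130,145,165,172),110,50);P=cloud("top",D["d"],b);a=np.array([-np.sin(-.22),np.cos(-.22)])
for side in(0,1):
    k=(b[:,0]<151) if side==0 else (b[:,0]>=151)
    hi=k&(P[:,2]>.05); Q=plane("top",b[hi],.06)
    rel=(Q[:,:2]-[.6015,.246]); print("jaw top",hi.sum(),"along y",np.percentile(rel@a,[2,50,98]).round(4),"along x",np.percentile(rel@[a[1],-a[0]],[2,50,98]).round(4))
```

```text
fig side foot/ankle/body [[0.6015 0.245  0.0765]
 [0.6018 0.245  0.0958]
 [0.6016 0.245  0.1147]]
disc side [[0.5994 0.2697 0.018 ]]
near screws side [[0.5578 0.2015 0.016 ]
 [0.6129 0.1888 0.016 ]]
top screws [[0.5857 0.3182 0.016 ]
 [0.5587 0.1893 0.016 ]
 [0.6134 0.1746 0.016 ]] [0.59953765 0.24637574 0.016     ]
far jaw side: x by row [(126, np.int64(282), np.int64(286), array([0.601, 0.3  , 0.048])), (128, np.int64(281), np.int64(292), array([0.603, 0.268, 0.057])), (130, np.int64(281), np.int64(292), array([0.603, 0.268, 0.052])), (132, np.int64(280), np.int64(291), array([0.6  , 0.263, 0.049])), (134, np.int64(279), np.int64(291), array([0.595, 0.234, 0.058])), (136, np.int64(280), np.int64(291), array([0.596, 0.228, 0.056])), (138, np.int64(280), np.int64(291), array([0.596, 0.231, 0.049])), (140, np.int64(280), np.int64(290), array([0.595, 0.235, 0.042])), (142, np.int64(280), np.int64(290), array([0.595, 0.229, 0.04 ]))]
jaw top 44 along y [0.0098 0.0161 0.0213] along x [-0.0167 -0.0052  0.007 ]
jaw top 25 along y [-0.0227 -0.0201 -0.0167] along x [-0.0174 -0.0048  0.0066]
```

Run:
```python
from h import *
x,y=.600,.2465
robot.move_l([x,y,.096],max_speed=.05); robot.dwell(.2)
def step(z,f,v=.03):
    r=robot.move_l([x,y,z],max_speed=v,until_force=f)
    print(z,r,robot.read_ee_pos().round(4),robot.read_ft_force().round(1),robot.read_t(),round(robot.read_finger_gap(),4)); return r
print(robot.read_ft_force())
for z in(.080,.072,.067,.063,.060,.057,.054,.0515):
    if step(z,25): break
else:
    for z in(.050,.0488,.0476):
        if step(z,15,.01): break
im,_=robot.get_image("side"); im2,_=robot.get_image("top")
o=np.hstack([cv2.resize(im2[130:200,115:185],(400,400),interpolation=2),cv2.resize(im[90:165,250:325],(400,400),interpolation=2)])
cv2.imwrite("pics/seat.png",o[...,::-1])
```

```text
[0.2116758  0.39674096 0.65467509]
0.08 False [0.6    0.2464 0.08  ] [-0.2 -0.1 -1.1] 14.525 0.0279
0.072 False [0.6003 0.2464 0.072 ] [ 1.1 -0.2  0.2] 14.9417 0.0279
0.067 False [0.6002 0.2465 0.0671] [ 1.4 -0.3  1.1] 15.2583 0.0278
0.063 False [0.5998 0.2464 0.0627] [ 2.8 -0.3 -2.9] 15.5417 0.0275
0.06 False [0.5998 0.2465 0.0598] [ 0.5  0.2 -3.1] 15.7917 0.0282
0.057 False [0.5996 0.2464 0.0564] [ 1.  -0.4 -8.3] 16.0417 0.0279
0.054 False [0.5997 0.2464 0.0535] [ 1.2 -0.1 -9. ] 16.2917 0.0281
0.0515 False [0.6    0.2465 0.0514] [-0.1 -0.3 -3.7] 16.5417 0.0279
0.05 False [0.6002 0.2465 0.0502] [ 0.4  0.9 -0. ] 16.8417 0.0278
0.0488 True [0.6005 0.2466 0.0495] [-1.7  0.1 10.5] 17.05 0.0283
```

View pics/seat.png

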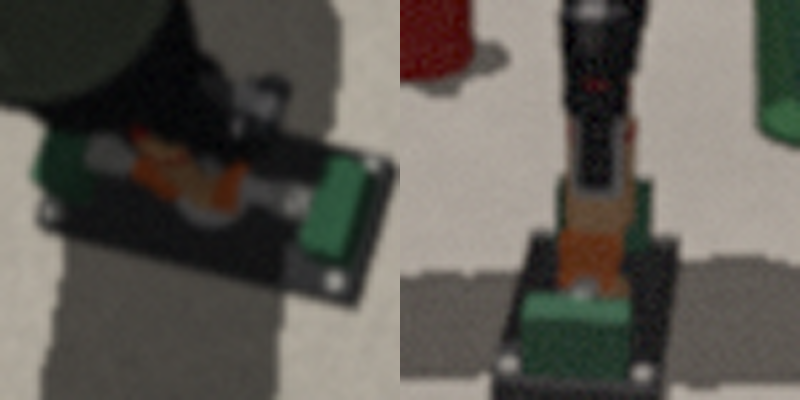

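The foot met a hard stop at TCP z=0.0495 (0.049 expected for the seat) after a pull-down from the jaws, which fits a snap shut. I'll press slightly more, release, back off and check.

Run:
```python
from h import *
x,y,_=robot.read_ee_pos()
print(robot.move_l([.600,.2465,.0475],max_speed=.01,until_force=15),robot.read_ee_pos(),robot.read_ft_force())
robot.dwell(.3); print(robot.read_ft_force(),robot.read_ee_pos())
robot.set_gripper(.06); robot.move_l([.600,.2465,.20],max_speed=.1)
robot.move_l([.48,.10,.30]); robot.dwell(.3); print(robot.read_t())
o=[]
for n in("top","side"):
    im,d=robot.get_image(n); np.savez(n+"3.npz",p=im,d=d)
    c=im[130:200,110:180] if n=="top" else im[85:160,250:325]
    o.append(cv2.resize(c,(400,400),interpolation=2))
    if n=="top":
        b=blob(im,0,(120,130,190,190)); Q=cloud(n,d,b); print("red head",len(b),np.median(Q,0),Q.max(0),plane(n,[b.mean(0)],.125))
    bl=blob(im,115,(325,185,350,212) if n=="top" else (248,230,275,256)); print(n,"blue",len(bl),bl.mean(0) if len(bl) else 0)
cv2.imwrite("pics/fin.png",np.hstack(o)[...,::-1])
```

```text
True [0.60086741 0.24652232 0.04948414] [-3.25852263  0.53540995 13.29401907]
[-3.59522672 -0.4901051  11.92436374] [0.6008588  0.24655263 0.04947937]
21.6
  return _methods._mean(a, axis=axis, dtype=dtype,
  ret = um.true_divide(
Traceback (most recent call last):
ValueError: zero-size array to reduction operation maximum which has no identity
```

Run:
```python
from h import *
robot.move_pose([.42,-.12,.35],quat()); robot.dwell(.2); print(robot.read_t(),robot.read_ft_force())
o=[]
for n in("top","side"):
    im,d=robot.get_image(n); np.savez(n+"4.npz",p=im,d=d)
    c=im[130:200,110:180] if n=="top" else im[85:160,250:325]
    o.append(cv2.resize(c,(400,400),interpolation=2))
    b=blob(im,0,(120,130,190,190) if n=="top" else (265,85,305,130))
    if len(b): Q=cloud(n,d,b); print(n,"red",len(b),np.median(Q,0),np.percentile(Q[:,2],95),b.mean(0))
    bl=blob(im,115,(325,185,350,212) if n=="top" else (248,230,275,256)); print(n,"blue",len(bl),bl.mean(0) if len(bl) else 0)
cv2.imwrite("pics/fin.png",np.hstack(o)[...,::-1])
```

```text
22.775 [-0.09958561  0.51741627  0.24024655]
top red 85 [0.59892077 0.24346424 0.12519908] 0.1293704894251592 [142.37647059 149.65882353]
top blue 0 0
side red 97 [0.59987228 0.23417336 0.12161444] 0.13025160059050542 [287.91752577 108.70103093]
side blue 228 [261.         243.49122807]
```

View pics/fin.png

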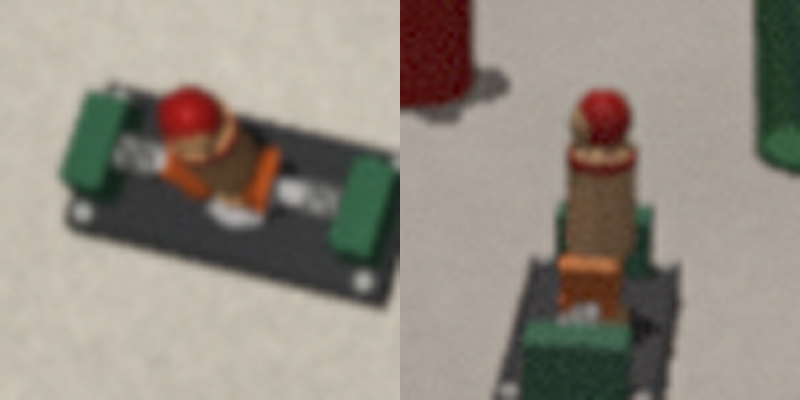

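The picture shows the figure standing upright between the jaws. The top of its head is at z=0.130, exactly seat height plus 112 mm, and the blue figure is unmoved in the side view at (261,243). I'm handing it in.

```bash
python3 -c "
from plant import robot
print(robot.sign_off())"
```

```text
the job is handed in; nothing more can be done
None
```

The red figure stands upright in the holder, released, with its foot home on the seat (head top at 130 mm); a pull-down and then a hard stop suggest the jaws snapped shut, the blue figure hasn't moved, and I handed the job in at about 23 s after one regrip on the table.

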